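# Lock a filter cartridge into the bayonet collar of a bench dust extractor

### The arm

A 6-joint arm with a two-finger parallel gripper is mounted at the origin on a cart in front of the work surface, level with it; the furniture and walls round the work are solid. World frame = base frame: x ahead of the robot, y to its left, z up, the work surface at z = 0. Lengths are in mm, angles in rad, forces in N, time in s.
With the tool pointing down it reaches from about 325 to 850 mm from the base axis. Payload 15.5 kg.
Tool frame: the origin (TCP) lies midway between the tips of the shut fingers; the grasp point (between the pads) lies 19 mm behind it (manip.grasp_offset is the distance from the TCP to the grasp point, in mm); z points along the fingers, y is the line along which they close (so a half turn about z gives the same grasp; the last joint's range is limited). The gripper opens to 91 mm and grips with 3 to 60 N. Pads are 32 mm wide; open, the fingers measure 118 mm over their backs; the gripper's body (76 mm by 178 mm) begins 60 mm behind the grasp point.
Start: joints at [1.095, 0.494, 1.345, -0, 1.302, -0.096], TCP at [232.285, 580.233, 181.515] pointing down, gripper open.
Joint ranges: [-2.91, 2.91], [-0.82, 2.16], [0.22, 2.67], [-1.22, 4.37], [0.12, 2.79], [-3.08, 3.08]. Speed limits (rad/s): [1.89, 1.89, 2.57, 3.01, 3.01, 3.01].

### API

Orientations are given as a unit quaternion [x, y, z, w].
In Python, from rig import manip, jaws, kinematics, snapshot, spotter gives the robot as it stands. Calls block until the motion is done:
- manip.goto(position, orientation): joint-space move of the TCP to a pose.
- manip.move_l(position, rotation=None, rate=150, threshold=None): straight line of the TCP; rotation=None keeps the orientation; rate is the mean speed in mm/s. With threshold (N) it stops when the force on the tool has changed by that much, and returns True; else False.
- manip.movej(angles): joint-space move.
- jaws.let_go() and jaws.grab(grip_force=None): open the fingers fully, or close them until they stop; grip_force is the grip in N (None keeps the last).
- manip.dwell(seconds).
- kinematics.solve_ik(position, orientation): joint angles nearest the present ones, or None.
- snapshot(name): name is "side" or "top" or "wrist"; returns a dict with "color" (400x640x3 uint8, red, green, blue), "vfov" (degrees; the focal length in pixels is half the picture's height over the tangent of half this angle, whatever the lens; pixels are square), "cx", "cy" (the principal point, pixels), "rvec" (rotation vector, rad) and "tvec" (3), from world to camera coordinates, as OpenCV has them. Camera axes: x right, y down, z forward; pixel columns grow to the right and rows downward; lengths in mm; the calibration is good to about 2 mm. The wrist camera is an equidistant fisheye: a pixel r from the principal point sees the ray r / f radians off the axis. A picture is of the moment at which its call begins. There is no depth.
A pose or a line that the arm cannot do raises manip.Unreachable and nothing moves.
- manip.finish_job(): hands the job in; it is judged then, once.
Trained networks look in a picture, given as the dict that the camera call returned (one of the last four; its "shot" number tells which), for a name from the list of things; names that differ only in an ending like _2 or _b are one class to them, and where a whole thing is asked for, a point or a joint stands for the part that bears it (a point fixed in the world has none). Each returns a list of dicts, best first, with "conf" (0 to 1); they miss things now and then, are a little off and sometimes report something else, mostly with a low value. They report only what shows in the picture. A call takes as long as a camera call. They do not tell look-alikes from the thing itself.
- spotter.search_frame(thing, picture): "rect" ([left, top, width, height] in pixels, round what is visible of it).
- spotter.cut_out(thing, picture): "mask" (400x640 bool, what is visible of it) and "rect" ([left, top, width, height] in pixels, round what is visible of it).
- spotter.pinpoint(thing, picture): "location" ([column, row] in pixels: a listed point, or the origin of a listed thing).
Readings, each from a call of its own:
- manip.read_t(): time.
- manip.read_q(): joint angles.
- manip.read_qvel(): joint speeds.
- manip.read_effort(): joint torques, N m.
- manip.read_tcp_pos(): TCP position.
- manip.read_tcp_rot(): TCP orientation.
- manip.read_wrist_force(): force on the tool from outside, world axes, zero at the start.
- manip.read_moment(): the same for the moment, N m.
- manip.read_gripper_width(): finger opening in mm.
- manip.read_finger_force(): force on a finger pad.
Only numpy, scipy, OpenCV 4.12 (cv2) and the standard library are available. Lean on these libraries where they do the work, as an engineer would, in place of code of your own. Each camera call takes 0.05 s, during which the arm holds its last target. There are 200 camera calls.

### The job

Fit the filter cartridge to the small dust extractor before the opal is ground: set its plug in the round collar, feel for the slots until the lugs drop in, press it gently down against the spring and turn it a quarter turn clockwise (seen from above) so that it springs up into its locked position, then let go. The lugs are brittle plastic, so never force it.

Things in the scene. Friction and masses are not known exactly. Their poses are not given: they have to be found in the camera images.
- extractor: Bench dust extractor, fixed: low grey box 170 (x) x 150 (y) x 66 mm high, a round ribbed grey collar 76 mm across on its middle. Origin at the centre of the underside, x towards the suction port, z up. The collar is clamped by hand: the line through its two slots lies up to 70 deg either side of this x axis (the angle is not reported; look or feel for it).
- mouth (a point): Centre of the collar's mouth, level with its flat rim, 102 mm above the bench. Bore 44 mm. A ledge, flush with the rim and 10 mm thick, runs round the bore (22 to 32 mm from the axis), cut through by two straight slots 14 mm wide on opposite sides.
- ledge (a point): On the collar's axis, level with the underside of the ledge, 10 mm below the mouth. Turning clockwise (from above) out of the slots, lugs run below this level; after 90 deg come two pockets 17 mm wide, in which they can rise 3 mm, with a solid stop on the far side. Turning anticlockwise out of the slots is blocked.
- plate (a joint): Sprung gasket plate in the collar, travel in m: 0 free (its top 19 mm below the mouth), larger when pressed down. 4 N starts it, 6.4 N at 6 mm, 9 N at 12.5 mm. About 0.006 with the cartridge locked; over 0.009 the lugs are below the ledge and can turn; at 0.0125 the cartridge's flange meets the rim.
- cartridge_mid (a point): Loose filter cartridge, about 0.16 kg, 96 mm tall, upright; point on its axis 48 mm above its underside, z up. Below: plug 41.6 mm across (33 at its tapered foot); two lugs on its +x and -x sides (tips 29.5 mm out, 9 mm wide, 12 to 18 mm above the underside); flange 68 mm across at 31.5 to 36 mm. Its height above the mouth: lugs on rim 36 mm, dropped in slots 29, flange on rim 16.5, locked 23.
- cartridge_grip (a point): Middle of the cartridge's eight-sided hand grip, 83 mm above its underside (35 mm above the mid-point): 50 mm across flats, 26 mm tall, flats facing its x axis and every 45 deg. Under it the paper body is 51 mm across, 34 mm tall.
Not all that is in view belongs to the job. Leave any yellow look-alike of the part that bears cartridge_mid alone.

How it is judged:
By the outcome, as a careful person would: the job done as asked, in the order asked, and still so for the second after the job is handed in, with the robot touching nothing.
It also fails if it takes over 72 s, if anything falls off the work surface, if the arm or the gripper's body presses on something with over 40 N, if the wrist force passes 120 N, or if a joint passes its speed limit or range.

## Working session

There is one attempt and no reset: what is moved stays moved. The work goes in short steps, each a Python script; the robot and the scene stay as the last script left them, time stands still between calls to the robot, and variables do not carry over. Pictures are saved under pics/ and viewed, at most 10 in all, crops included, and the job is handed in when it is done.

```bash
mkdir -p pics
cat > h.py <<'E'
import numpy as np, cv2
from rig import manip, jaws, kinematics, snapshot, spotter
from scipy.spatial.transform import Rotation as R
def f(p): return 200/np.tan(np.radians(p["vfov"])/2)
def ray(p,uv,fish=False):
    d=np.array([uv[0]-p["cx"],uv[1]-p["cy"]])/f(p)
    if fish:
        r=np.linalg.norm(d); v=np.r_[d/max(r,1e-9)*np.sin(r),np.cos(r)]
    else: v=np.r_[d,1]
    M=cv2.Rodrigues(np.array(p["rvec"],float))[0]
    return -M.T@np.array(p["tvec"],float).ravel(), M.T@v
def atz(p,uv,z,fish=False):
    o,d=ray(p,uv,fish); return o+d*(z-o[2])/d[2]
def proj(p,X,fish=False):
    M=cv2.Rodrigues(np.array(p["rvec"],float))[0]
    c=M@np.array(X,float)+np.array(p["tvec"],float).ravel()
    if fish:
        r=np.hypot(c[0],c[1]); th=np.arctan2(r,c[2]); d=c[:2]/max(r,1e-9)*th
    else: d=c[:2]/c[2]
    return d*f(p)+[p["cx"],p["cy"]]
def save(p,n,crop=None,s=1):
    im=p["color"][:,:,::-1]
    if crop: l,t,w,h=crop; im=im[t:t+h,l:l+w]
    cv2.imwrite("pics/"+n,cv2.resize(im,None,fx=s,fy=s,interpolation=cv2.INTER_CUBIC))
def down(yaw): # tool z down; tool y direction at world angle yaw
    y=np.array([np.cos(yaw),np.sin(yaw),0]);z=np.array([0,0,-1.]);x=np.cross(y,z)
    return R.from_matrix(np.c_[x,y,z]).as_quat()
E
python3 - <<'E'
from h import *
for n in("top","side"):
    p=snapshot(n); save(p,n+"0.png"); print(n,p["vfov"],np.round(ray(p,(320,200))[0]),np.round(ray(p,(320,200))[1],2))
    for t,z in(("extractor",0),("mouth",102),("cartridge_mid",48),("cartridge_grip",83)):
        for d in spotter.pinpoint(t,p)[:3]: print(t,np.round(d["conf"],2),np.round(d["location"]),np.round(atz(p,d["location"],z)))
print(manip.read_t(), manip.read_tcp_rot(), manip.read_tcp_pos())
E
```

```text
top 43.9446667087168 [ 436.  101. 1131.] [ 0.07 -0.   -1.  ]
extractor 0.88 [424. 200.] [ 516. -137.    0.]
mouth 0.67 [431. 194.] [ 521. -131.  102.]
cartridge_mid 0.92 [330. 201.] [511.  78.  48.]
cartridge_mid 0.92 [227. 192.] [530. 305.  48.]
cartridge_mid 0.66 [280. 183.] [550. 189.  48.]
cartridge_grip 0.96 [275. 181.] [551. 197.  83.]
cartridge_grip 0.83 [332. 193.] [525.  75.  83.]
cartridge_grip 0.73 [220. 191.] [530. 312.  83.]
side 48.465672111496524 [ 382. -611.  566.] [ 0.17  0.81 -0.56]
mouth 0.57 [347. 272.] [ 524. -135.  102.]
cartridge_mid 0.8 [305. 164.] [539. 300.  48.]
cartridge_mid 0.69 [314. 186.] [540. 199.  48.]
cartridge_mid 0.66 [316. 221.] [519.  74.  48.]
cartridge_grip 0.79 [300. 148.] [530. 316.  83.]
cartridge_grip 0.69 [315. 205.] [519.  78.  83.]
cartridge_grip 0.57 [319. 173.] [550. 194.  83.]
0.5 [1.89223721e-01 9.81934001e-01 5.51514484e-06 1.04891941e-05] [232.28398044 580.24028989 181.52100519]
```

View pics/top0.png

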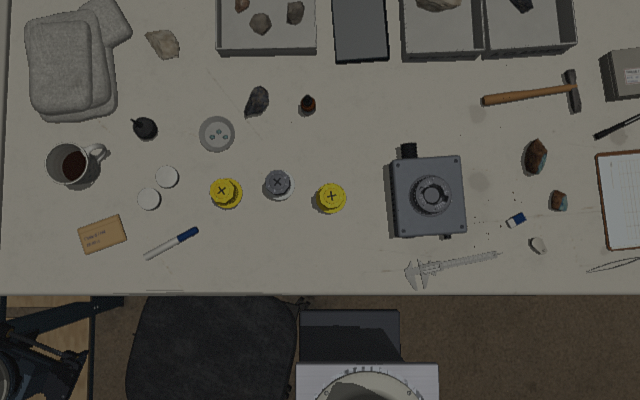

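View pics/side0.png

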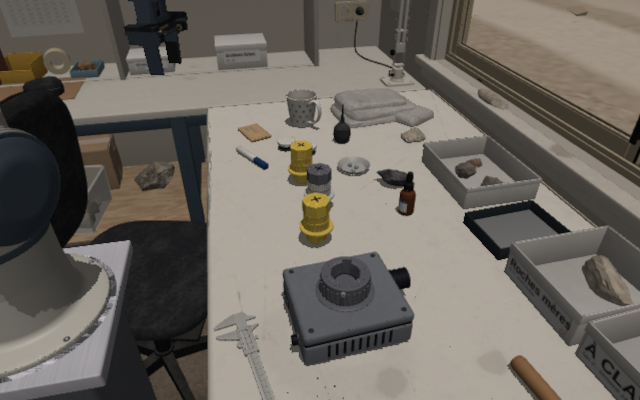

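The grey cartridge at top (278,183), side (318,180) is the real one; yellow look-alikes sit at either side. The extractor's port points away from the robot (top 408,150). Next come closer looks with the wrist camera.

Run:
```python
from h import *
T=R.from_quat(manip.read_tcp_rot())
p=snapshot("wrist"); o,d=ray(p,(p["cx"],p["cy"]),True)
print("cam in tool",T.inv().apply(o-manip.read_tcp_pos()),T.inv().apply(d),p["vfov"],p["cx"],p["cy"],manip.read_gripper_width())
# view of cartridge from robot side, low
yaw=-np.pi/2
manip.goto([430,196,130],down(yaw))
p=snapshot("wrist"); save(p,"w1.png"); print(ray(p,(320,200),True)[0], manip.read_q(), manip.read_t())
for t in("cartridge_mid","cartridge_grip"):
  for d in spotter.pinpoint(t,p)[:3]: print(t,d["conf"],np.round(d["location"]),atz(p,d["location"],48 if "mid" in t else 83,True))
```

```text
cam in tool [  76.09327252    0.68305806 -203.84777677] [-0.27183505 -0.00159213  0.96234254] 65.70646984690485 323.2405768275134 196.92043103525052 91.30675843122789
[507.71307588 196.8974886  333.98297162] [3.02155648e-01 3.48686063e-01 1.77551905e+00 9.56035144e-05
 1.01707697e+00 1.87127063e+00] 2.3833
cartridge_mid 0.86 [204.  89.] [533.32689082 310.53529038  48.        ]
cartridge_mid 0.62 [446. 105.] [519.19161935  78.32555977  48.        ]
cartridge_grip 0.93 [188.  88.] [532.41374155 311.57957777  83.        ]
cartridge_grip 0.72 [462. 102.] [521.30728431  77.73023887  83.        ]
cartridge_grip 0.68 [325.  59.] [550.90729872 195.22569436  83.        ]
```

View pics/w1.png

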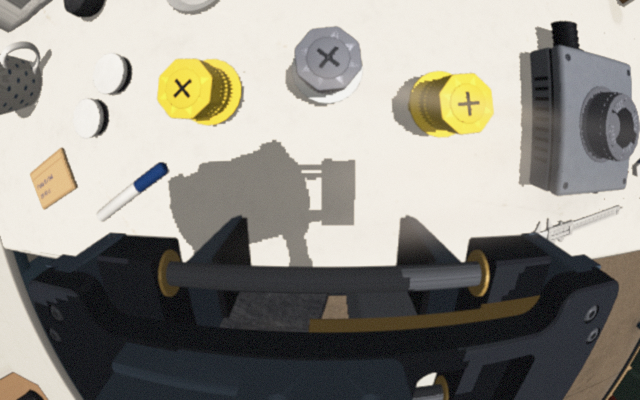

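The grey cartridge, with its X, is at (328,57), and the collar at (612,125). Next I'll tilt the camera to see the lugs, and look down on the collar for its slots.

Run:
```python
from h import *
C=np.array([551,196,0])
def look(a,tcp,tag,az=0):
    z=np.array([np.sin(a)*np.cos(az),np.sin(a)*np.sin(az),-np.cos(a)]); x=np.array([np.cos(a)*np.cos(az),np.cos(a)*np.sin(az),np.sin(a)])
    q=R.from_matrix(np.c_[x,np.cross(z,x),z]).as_quat()
    if kinematics.solve_ik(tcp,q) is None: return None
    return q
best=None
for a in(0.8,0.7,0.6,0.5,0.4):
  for dx in(130,110):
    for az in(0,0.3,-.3):
      tcp=[551-dx,196,75]; q=look(a,tcp,"",az)
      if q is not None and best is None: best=(a,dx,az,tcp,q)
print(best)
if best:
    manip.goto(best[3],best[4]); p=snapshot("wrist")
    o=ray(p,(320,200),True)[0]; u=proj(p,[551,196,40],True); print(o,u)
    l,t=int(np.clip(u[0]-100,0,440)),int(np.clip(u[1]-90,0,220)); save(p,"w2.png",(l,t,200,180),3); print(l,t)
    np.save("w2.npy",p,allow_pickle=True)
print(manip.read_t())
```

```text
(0.8, 130, 0, [421, 196, 75], array([0.92106099, 0.        , 0.38941834, 0.        ]))
[329.77695097 196.49015222 272.35395949] [323.57537262 123.82799847]
223 33
5.8333
```

View pics/w2.png

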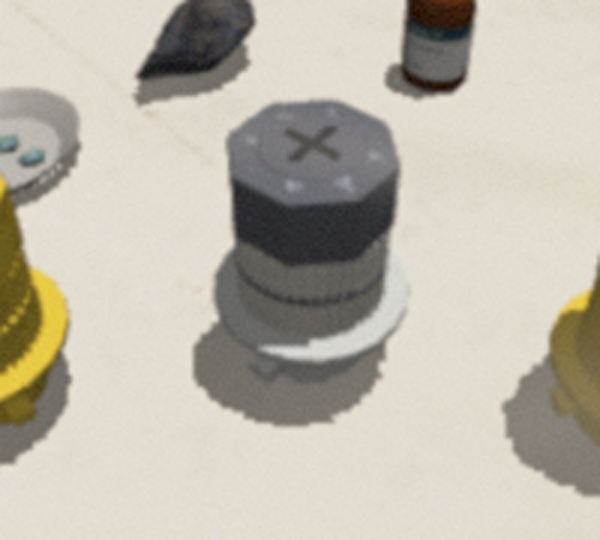

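One lug shows at crop (267,368), just below the flange on the robot side.

Run:
```python
from h import *
p=np.load("w2.npy",allow_pickle=True).item()
g=lambda c,z: atz(p,(223+c[0]/3,33+c[1]/3),z,True)
l=g((264,372),14); print("lug",l)
for a,b in(((288,128),(337,158)),((335,128),(288,160))):
    A,B=g(a,96),g(b,96); d=B-A; print("cross",(A+B)/2,np.degrees(np.arctan2(d[1],d[0])))
for t,z in(("cartridge_mid",48),("cartridge_grip",83)):
  try:
   for d in spotter.pinpoint(t,p)[:3]: print(t,d["conf"],d["location"],atz(p,d["location"],z,True))
  except Exception as e: print(e)
# flange bottom edges & octagon corners
for c in((283,205),(347,198),(238,178)): print("corner",g(c,96))
# above collar look
manip.goto([460,-133,190],down(-np.pi/2))
p=snapshot("wrist"); print(ray(p,(320,200),True)[0])
for t,z in(("mouth",102),("extractor",0)):
   for d in spotter.pinpoint(t,p)[:2]: print(t,d["conf"],d["location"],atz(p,d["location"],z,True))
u=proj(p,[522,-133,102],True); print(u,manip.read_t())
l,t=int(u[0]-90),int(np.clip(u[1]-80,0,240)); print(l,t); save(p,"w3.png",(l,t,180,160),3.7); np.save("w3.npy",p,allow_pickle=True)
```

```text
lug [527.72513972 209.14078873  14.        ]
cross [552.31327484 193.01733631  96.        ] -135.2958733680548
cross [551.84395186 193.04911976  96.        ] 138.16485859446647
cartridge_mid 0.93 [439.7, 145.4] [518.69441667  81.13630047  48.        ]
cartridge_mid 0.76 [327.6, 119.1] [550.02283237 191.97224187  48.        ]
cartridge_mid 0.7 [211.7, 135.5] [531.26706796 309.02441875  48.        ]
cartridge_grip 0.8 [326.0, 91.4] [552.2228707  193.83613973  83.        ]
cartridge_grip 0.73 [452.9, 118.4] [522.6252365   77.64774991  83.        ]
corner [523.97268257 201.31518251  96.        ]
corner [527.05292775 183.41980147  96.        ]
corner [535.86271554 214.38523882  96.        ]
[ 537.59760803 -132.2593749   393.60191677]
mouth 0.74 [319.8, 127.0] [ 522.95512641 -129.32805953  102.        ]
extractor 0.95 [324.8, 120.3] [ 526.36394377 -134.59925834    0.        ]
[323.72714394 128.01196593] 9.3833
233 48
```

View pics/w3.png

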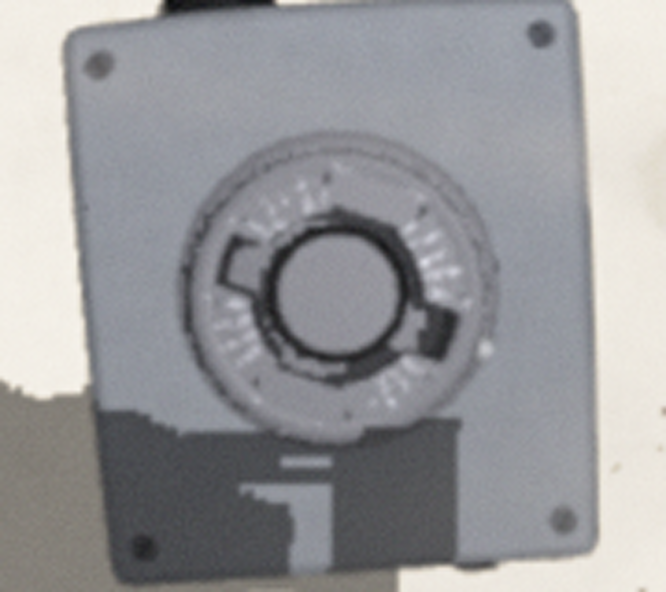

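The slots are at crop (240,263) and (438,333), so the slot line lies about 70° from world x. I'll compute the centre and plan the joint-6 range.

Run:
```python
from h import *
p=np.load("w3.npy",allow_pickle=True).item()
g=lambda c,z: atz(p,(233+c[0]/3.7,48+c[1]/3.7),z,True)
a,b=g((238,264),100),g((439,333),100); d=a-b; print("slots",(a+b)/2,np.degrees(np.arctan2(d[1],d[0])),np.linalg.norm(d))
print("plate",g((340,293),83),"mouthnet 522.9 -129.3")
im=cv2.cvtColor(p["color"],cv2.COLOR_RGB2GRAY)
M=[522,-131,0]; s=70.5; f0=141.5
for k in range(-4,5):
    y=f0+45*k
    out=[kinematics.solve_ik(P,down(np.radians(v))) for P,v in(([552,193.5,66],y),([522,-131,160],y-(f0-s)),([522,-131,142],y-(f0-s)-90))]
    print(k,y,[None if o is None else round(o[5],2) for o in out])
```

```text
slots [ 521.41058079 -133.83199865  100.        ] 70.96260230297744 54.300383184176226
plate [ 521.81261318 -134.20719256   83.        ] mouthnet 522.9 -129.3
-4 -38.5 [np.float64(0.91), np.float64(1.55), None]
-3 6.5 [np.float64(0.12), np.float64(0.77), np.float64(2.34)]
-2 51.5 [np.float64(-0.66), np.float64(-0.02), np.float64(1.55)]
-1 96.5 [np.float64(-1.45), np.float64(-0.8), np.float64(0.77)]
0 141.5 [np.float64(-2.23), np.float64(-1.59), np.float64(-0.02)]
1 186.5 [np.float64(-3.02), np.float64(-2.37), np.float64(-0.8)]
2 231.5 [np.float64(2.48), None, np.float64(-1.59)]
3 276.5 [np.float64(1.69), np.float64(2.34), np.float64(-2.37)]
4 321.5 [np.float64(0.91), np.float64(1.55), None]
```

Run:
```python
from h import *
q=down(np.radians(49))
manip.goto([552,193.5,140],q)
manip.move_l([552,193.5,66],rate=120)
jaws.grab(30)
print("w",manip.read_gripper_width(),manip.read_finger_force(),manip.read_tcp_pos())
manip.move_l([552,193.5,190],rate=150)
print("F",manip.read_wrist_force(),manip.read_gripper_width())
manip.goto([521.6,-134,190],down(np.radians(70.9-90)))
manip.dwell(.2);print("F",manip.read_wrist_force(),manip.read_moment(),manip.read_t(),manip.read_q())
p=snapshot("side"); u=proj(p,[522,-134,150]); print(u)
save(p,"s2.png",(int(u[0])-70,int(u[1])-60,140,120),5)
```

```text
w 0.24721168115546785 0.0 [552.0329676  193.48804906  66.00062659]
F [-0.00223427  0.25920445  0.34848436] 0.5208386333545654
F [ 0.16240525  0.06802793 -0.31926838] [-0.05517617  0.05813911  0.07090211] 15.575 [-3.60621753e-01  3.63579555e-01  1.54728120e+00  9.25309926e-05
  1.23078286e+00 -2.93072773e-02]
[346.34862953 247.39507648]
```

View pics/s2.png

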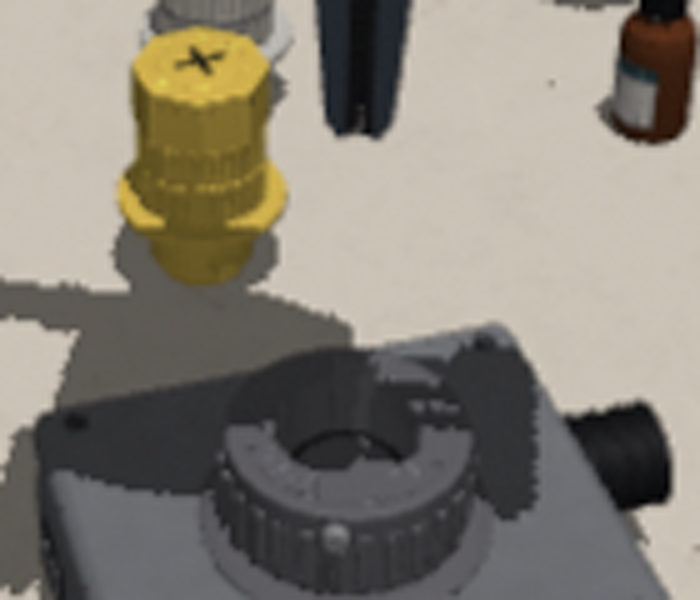

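The jaws closed on nothing, and the grey cartridge still stands behind the yellow one. I'll look at where it is now.

Run:
```python
from h import *
for n in("top","side"):
    p=snapshot(n)
    for t,z in(("cartridge_mid",48),("cartridge_grip",83)):
        for d in spotter.pinpoint(t,p)[:4]: print(n,t,np.round(d["conf"],2),np.round(d["location"]),np.round(atz(p,d["location"],z)))
    u=proj(p,[540,190,50]).astype(int); l,t=max(0,u[0]-100),max(0,u[1]-75); print(l,t); im=cv2.resize(p["color"][t:t+150,l:l+200,::-1],None,fx=2,fy=2)
    out=im if n=="top" else np.hstack([out,im])
cv2.imwrite("pics/both.png",out)
print(manip.read_t())
```

```text
top cartridge_mid 0.9 [281. 182.] [552. 186.  48.]
top cartridge_mid 0.77 [329. 198.] [517.  81.  48.]
top cartridge_mid 0.63 [221. 191.] [532. 318.  48.]
top cartridge_grip 0.95 [226. 190.] [531. 300.  83.]
top cartridge_grip 0.75 [275. 182.] [547. 196.  83.]
top cartridge_grip 0.68 [331. 193.] [526.  77.  83.]
top cartridge_grip 0.47 [422. 199.] [ 512. -114.   83.]
179 112
side cartridge_mid 0.94 [316. 185.] [544. 202.  48.]
side cartridge_mid 0.65 [316. 222.] [519.  71.  48.]
side cartridge_mid 0.56 [302. 166.] [531. 295.  48.]
side cartridge_grip 0.89 [320. 174.] [551. 188.  83.]
side cartridge_grip 0.85 [303. 148.] [537. 317.  83.]
side cartridge_grip 0.62 [317. 205.] [522.  76.  83.]
214 112
15.925
```

View pics/both.png

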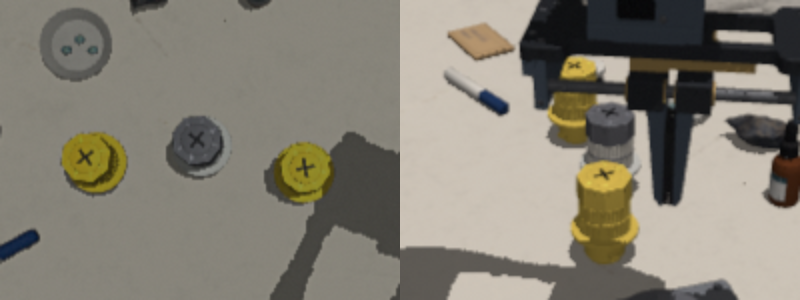

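Run:
```python
from h import *
jaws.let_go(); print("w open",manip.read_gripper_width())
q=down(np.radians(49))
manip.goto([551.5,193.5,125],q)
p=snapshot("wrist"); a=p
for t,z in(("cartridge_mid",48),("cartridge_grip",83)):
   for d in spotter.pinpoint(t,p)[:3]: print(t,np.round(d["conf"],2),np.round(d["location"]),np.round(atz(p,d["location"],z,True),1))
print("tcp px",proj(p,manip.read_tcp_pos(),True),manip.read_gripper_width())
manip.move_l([551.5,193.5,66],rate=120); print(manip.read_gripper_width(),manip.read_wrist_force(),manip.read_tcp_pos())
b=snapshot("wrist")
cv2.imwrite("pics/g.png",cv2.resize(np.hstack([x["color"][60:,120:520,::-1] for x in(a,b)]),(800,340)))
print(manip.read_t())
```

```text
w open 91.00923084759019
cartridge_mid 0.69 [215. 243.] [518.5  73.3  48. ]
cartridge_mid 0.68 [407. 100.] [535.4 308.9  48. ]
cartridge_grip 0.89 [209. 257.] [520.6  78.8  83. ]
cartridge_grip 0.71 [319. 203.] [549.1 191.4  83. ]
cartridge_grip 0.6 [416.  94.] [531.7 309.7  83. ]
tcp px [322.32599274 222.67418911] 91.15048830569123
91.32059543256776 [-0.2026857  -0.26225688  1.01487803] [551.82919953 193.44879919  66.42992765]
19.425
```

View pics/g.png

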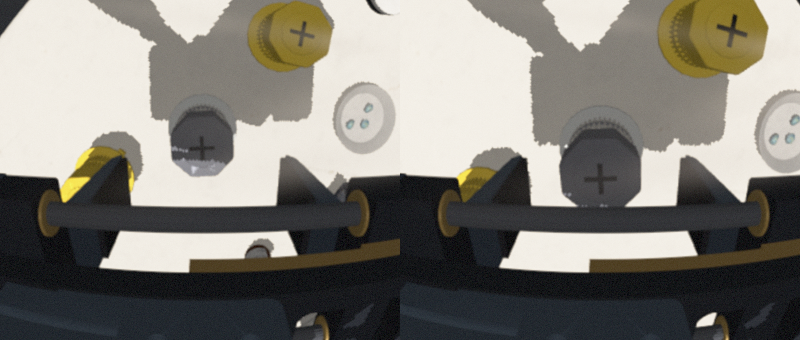

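The cartridge (600,178 in the right half) sits centred between the fingers (525 and 683), with its flats square to the pads. I'll grab again and watch the width.

Run:
```python
from h import *
jaws.grab(30)
for i in range(2): print("w",manip.read_gripper_width(),manip.read_finger_force(),manip.read_wrist_force(),manip.read_t())
p=snapshot("wrist"); save(p,"g2.png",(120,60,400,340),1)
```

```text
w 0.4055541168806861 0.0 [-0.58849494 -0.29942527  1.30358052] 20.7917
w 0.4055541168806861 0.0 [-0.58849494 -0.29942527  1.30358052] 20.7917
```

View pics/g2.png

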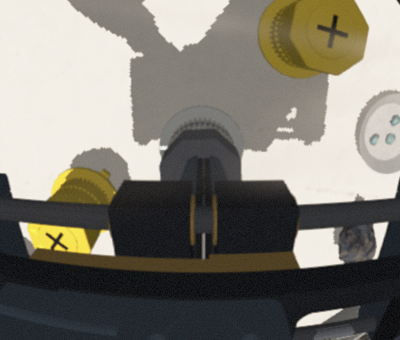

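The fingers shut just above the cartridge top. The fingertip scale in the wrist view (91 mm over 158 px) and the tip's row in the side view both put the real tips about 33 mm above the reported TCP. A light touch on the cartridge top will measure that before I grip.

Run:
```python
from h import *
print(manip.grasp_offset)
P=manip.read_tcp_pos(); 
hit=manip.move_l([P[0],P[1],P[2]-14],rate=15,threshold=2.5)
zc=manip.read_tcp_pos()[2]; print(hit,zc,manip.read_wrist_force(),manip.read_t())
manip.move_l([P[0],P[1],zc+6],rate=60)
if hit:
    jaws.let_go()
    zg=zc-30
    h2=manip.move_l([550.8,193,zg],rate=80,threshold=6); print("blocked",h2)
    if not h2:
        jaws.grab(30); print("w",manip.read_gripper_width(),manip.read_finger_force(),manip.read_tcp_pos(),manip.read_wrist_force())
        if manip.read_gripper_width()>40:
            open("zg","w").write(str(manip.read_tcp_pos()[2]))
            manip.move_l([550.8,193,zg+125],rate=200); print("lift",manip.read_wrist_force(),manip.read_gripper_width())
print(manip.read_t())
```

```text
18.8
True 63.8622068544982 [-0.61193586 -0.25079991  9.94435111] 21.225
blocked False
w 50.56731215872935 29.999787379056215 [550.80193828 192.99532296  33.91327514] [-0.4228541  -0.53889059  1.60494809]
lift [-1.36261711 -0.63656026 -1.19274843] 50.18539437002988
24.95
```

```bash
cat >> h.py <<'E'
def st(tag): 
    P=manip.read_tcp_pos(); zg=float(open("zg").read())
    print(tag,"xy",np.round(P[:2],1),"mid-mouth",round(P[2]-zg+48-102,1),"F",np.round(manip.read_wrist_force(),1),"M",np.round(manip.read_moment(),2),"w",round(manip.read_gripper_width(),1),"t",round(manip.read_t(),2))
ZG=lambda m: m+54+float(open("zg").read())   # TCP z for cartridge_mid m above mouth
E
python3 - <<'E'
from h import *
x,y=521.6,-134
manip.goto([x,y,ZG(62)],down(np.radians(70.9-90)))
st("above"); 
manip.move_l([x,y,ZG(50)],rate=60); 
h=manip.move_l([x,y,ZG(28.5)],rate=20,threshold=2); manip.dwell(.1); st(h)
E
```

```text
above xy [ 521.8 -133.1] mid-mouth 61.8 F [ 0.1  0.7 -1.2] M [-0.09  0.06  0.03] w 50.3 t 26.19
True xy [ 521.4 -133.9] mid-mouth 28.5 F [ 0.6 -1.2  2.2] M [-0.26 -0.3  -0.01] w 50.5 t 27.65
```

The cartridge dropped straight into the slots (height 28.5). Next I press it down and turn it in steps, relieving side force as I go.

Run:
```python
from h import *
x,y=521.4,-133.9
h=manip.move_l([x,y,ZG(18)],rate=20,threshold=14); st(("press",h))
F0=np.array([0.1,0.2]); z=ZG(18)
if not h:
  for i in range(1,7):
    h=manip.move_l([x,y,z],down(np.radians(-19.1-5*i)),rate=20,threshold=8)
    st((5*i,h)); F=manip.read_wrist_force()
    if h or abs(manip.read_moment()[2])>0.5: break
    d=np.clip(0.25*(np.array(F[:2])-F0),-.8,.8); x+=d[0]; y+=d[1]
```

```text
('press', False) xy [ 521.5 -133.9] mid-mouth 17.8 F [1.  0.1 6.9] M [-0.24 -0.15  0.03] w 50.0 t 28.31
(5, False) xy [ 521.5 -133.9] mid-mouth 17.9 F [ 0.2 -0.5  7.1] M [-0.04 -0.11  0.01] w 50.2 t 28.56
(10, False) xy [ 521.4 -134. ] mid-mouth 17.9 F [0.2 0.8 7.8] M [ 0.03 -0.08 -0.02] w 50.0 t 28.81
(15, False) xy [ 521.5 -133.8] mid-mouth 17.9 F [1.  0.5 6.3] M [-0.12 -0.07  0.  ] w 50.4 t 29.06
(20, False) xy [ 521.6 -133.7] mid-mouth 17.8 F [-0.2  0.4  6. ] M [-0.13  0.04 -0.07] w 50.1 t 29.31
(25, False) xy [ 521.5 -133.7] mid-mouth 17.8 F [-0.4  1.8  6.9] M [-0.04  0.07  0.  ] w 50.0 t 29.56
(30, False) xy [ 521.3 -133.3] mid-mouth 17.8 F [-0.6 -0.   7.3] M [-0.14  0.22 -0.04] w 50.0 t 29.81
```

Run:
```python
from h import *
x,y,_=manip.read_tcp_pos(); F0=np.array([0.1,0.2]); z=ZG(18); ok=True
for a in range(36,91,6):
    h=manip.move_l([x,y,z],down(np.radians(-19.1-a)),rate=20,threshold=8)
    st((a,h)); F=manip.read_wrist_force()
    if h or abs(manip.read_moment()[2])>0.5: ok=False;break
    d=np.clip(0.2*(np.array(F[:2])-F0),-.6,.6); x+=d[0]; y+=d[1]
if ok:
    for m in(21,22.5,23.5,24.5):
        h=manip.move_l([x,y,ZG(m)],rate=15); st(("rise",m))
```

```text
(36, False) xy [ 521.1 -133.3] mid-mouth 17.8 F [-0.6  0.1  6.9] M [-0.13  0.19 -0.04] w 50.4 t 30.07
(42, False) xy [ 521.  -133.3] mid-mouth 17.8 F [1.2 0.1 7.5] M [-0.07  0.2  -0.07] w 50.3 t 30.32
(48, False) xy [ 521.1 -133.3] mid-mouth 17.8 F [-0.5 -0.2  7.1] M [-0.12  0.29 -0.03] w 50.4 t 30.58
(54, False) xy [ 521.  -133.4] mid-mouth 17.8 F [-0.3  0.1  7. ] M [-0.06  0.23 -0.03] w 50.2 t 30.84
(60, False) xy [ 521.  -133.4] mid-mouth 17.8 F [-1.  -0.4  7.3] M [-0.11  0.23 -0.  ] w 50.0 t 31.1
(66, False) xy [ 520.9 -133.5] mid-mouth 17.8 F [0.1 0.2 7.1] M [-0.07  0.1  -0.04] w 50.3 t 31.36
(72, False) xy [ 520.9 -133.5] mid-mouth 17.9 F [0.8 0.5 6.8] M [-0.09  0.09 -0.03] w 49.9 t 31.62
(78, False) xy [ 521.  -133.4] mid-mouth 17.8 F [0.1 0.8 7.2] M [-0.09  0.22 -0.05] w 50.0 t 31.88
(84, False) xy [ 520.9 -133.3] mid-mouth 17.8 F [-0.8  0.9  8.4] M [-0.11  0.28 -0.05] w 50.7 t 32.13
(90, False) xy [ 520.8 -133.2] mid-mouth 17.8 F [0.1 0.4 6.2] M [-0.09  0.23 -0.04] w 50.1 t 32.39
('rise', 21) xy [ 520.7 -133.2] mid-mouth 20.8 F [-0.2  0.   5. ] M [-0.19  0.27 -0.06] w 50.2 t 32.74
('rise', 22.5) xy [ 520.7 -133.2] mid-mouth 22.4 F [-0.1 -0.9  5.1] M [-0.24  0.16 -0.04] w 50.4 t 32.99
('rise', 23.5) xy [ 520.6 -133.2] mid-mouth 23.0 F [ 2.6 -1.1 -7. ] M [-0.23 -0.24  0.02] w 50.4 t 33.24
('rise', 24.5) xy [ 520.4 -132.9] mid-mouth 23.3 F [  6.8  -0.3 -24.4] M [-0.23 -1.13  0.08] w 50.4 t 33.49
```

It rose to 23 and stopped hard, so the lugs are in the pockets. I'll ease back, release, retreat and check.

Run:
```python
from h import *
manip.move_l([520.8,-133.2,ZG(23)],rate=15); st("ease")
jaws.let_go(); st("open")
P=manip.read_tcp_pos(); manip.move_l([P[0],P[1],P[2]+110],rate=120)
manip.goto([420,0,250],down(np.radians(-90))); manip.dwell(.3)
for n in("side","top"):
    p=snapshot(n)
    for t,z in(("cartridge_mid",125),("cartridge_grip",160)):
        for d in spotter.pinpoint(t,p)[:4]: print(n,t,round(d["conf"],2),np.round(d["location"]),np.round(atz(p,d["location"],z)))
    if n=="side": print("expected",proj(p,[521,-133.5,125]),proj(p,[521,-133.5,160])); save(p,"fin.png",(220,130,240,200),3)
print(manip.read_t())
```

```text
ease xy [ 520.7 -133.1] mid-mouth 23.0 F [ 2.4  1.2 -3.5] M [ 0.12 -0.19  0.03] w 50.1 t 33.74
open xy [ 520.8 -133.2] mid-mouth 23.0 F [-1.4  0.3 -0.3] M [ 0.03  0.17 -0.03] w 91.3 t 34.52
side cartridge_mid 0.91 [342. 261.] [ 516. -133.  125.]
side cartridge_mid 0.87 [317. 221.] [501. -28. 125.]
side cartridge_mid 0.56 [308. 165.] [520. 159. 125.]
side cartridge_grip 0.77 [300. 146.] [509. 179. 160.]
side cartridge_grip 0.69 [316. 205.] [497. -34. 160.]
side cartridge_grip 0.55 [345. 243.] [ 519. -136.  160.]
expected [345.11200299 260.27498599] [345.79012527 241.91178086]
top cartridge_mid 0.8 [330. 198.] [512.  79. 125.]
top cartridge_mid 0.78 [224. 192.] [524. 297. 125.]
top cartridge_mid 0.74 [437. 191.] [ 525. -138.  125.]
top cartridge_grip 0.71 [224. 190.] [525. 289. 160.]
top cartridge_grip 0.65 [333. 192.] [520.  75. 160.]
top cartridge_grip 0.63 [437. 192.] [ 521. -130.  160.]
36.9
```

View pics/fin.png

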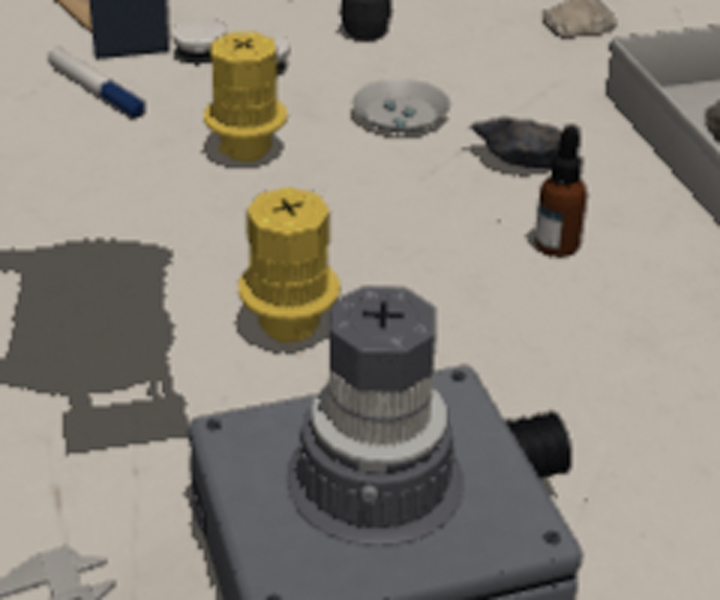

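The cartridge stands upright in the collar at the locked height (mid at side (342,261), expected (345,260)), and the arm is clear of it.

```bash
python3 -c "
from rig import manip
print(manip.finish_job())"
```

```text
the job is handed in; nothing more can be done
None
```

The cartridge is fitted, turned a quarter turn clockwise, sprung up to its locked height and released, and the job was handed in at about 37 s; while checking the lock I tugged it upward with about 24 N, harder than intended, and saw no harm in the picture afterwards.

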